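# Put away the ink-proofing kit

### The job

Clear the inking slab after proofing: lay every coating rod in the rack groove of its own colour, tip first, and push it along the groove until its tip touches the end stop, then leave it lying there. Nest all the mixing pots upright inside one another in size order, the large white one standing on the table as the outermost. Leave the ink jar, the tub and the palette knife where they are.

Things in the scene. Friction and masses are not known exactly. Their poses are not given: they have to be found in the camera images.
- rack: Fixed rod rack, a wood and aluminium block 125 mm long along x, 160 wide, 40 high, with 3 parallel 90 degree V-grooves in its top, 60 mm apart, 10 deep, 20 wide at the top, open at the near end; across the far end a stop 14 thick, 56 high. Colour patches on the stop and near end mark the grooves. Origin: on the table under the middle of the stop's face; x along the grooves into the stop, z up.
- groove_red (a point): Where the red groove meets the end stop: on the face of the stop, on the axis a rod has when lying in this groove, 38.5 mm above the table. x points level along the groove into the stop, z up, y to the left across the grooves (order from +y: red, yellow, blue, 60 mm apart).
- groove_yellow (a point): Where the yellow groove meets the end stop: on the face of the stop, on the axis a rod has when lying in this groove, 38.5 mm above the table. x points level along the groove into the stop, z up, y to the left across the grooves (order from +y: red, yellow, blue, 60 mm apart).
- groove_blue (a point): Where the blue groove meets the end stop: on the face of the stop, on the axis a rod has when lying in this groove, 38.5 mm above the table. x points level along the groove into the stop, z up, y to the left across the grooves (order from +y: red, yellow, blue, 60 mm apart).
- rod_red_grip (a point): Centre of the red rod's square plastic grip (20 x 20 mm, 30 long, at the shaft's rear end); may be absent. Steel shaft 12 mm thick, 150 long; 0.09 kg, balanced 70 mm ahead of the grip. x points from grip to tip; any side of the grip may be up. Starts lying on the table, grip towards the robot, 10 mm up. Home, it is 165 mm short of the stop, 25 mm of shaft bare between grip and rack.
- rod_red_tip (a point): Centre of the front end of the red rod's shaft, 165 mm from the grip's centre along x; axes as the grip's.
- rod_yellow_grip (a point): Centre of the yellow rod's square plastic grip (20 x 20 mm, 30 long, at the shaft's rear end); may be absent. Steel shaft 12 mm thick, 150 long; 0.09 kg, balanced 70 mm ahead of the grip. x points from grip to tip; any side of the grip may be up. Starts lying on the table, grip towards the robot, 10 mm up. Home, it is 165 mm short of the stop, 25 mm of shaft bare between grip and rack.
- rod_yellow_tip (a point): Centre of the front end of the yellow rod's shaft, 165 mm from the grip's centre along x; axes as the grip's.
- rod_blue_grip (a point): Centre of the blue rod's square plastic grip (20 x 20 mm, 30 long, at the shaft's rear end); may be absent. Steel shaft 12 mm thick, 150 long; 0.09 kg, balanced 70 mm ahead of the grip. x points from grip to tip; any side of the grip may be up. Starts lying on the table, grip towards the robot, 10 mm up. Home, it is 165 mm short of the stop, 25 mm of shaft bare between grip and rack.
- rod_blue_tip (a point): Centre of the front end of the blue rod's shaft, 165 mm from the grip's centre along x; axes as the grip's.
- pot_large_center (a point): Centre, half-way up, of the large mixing pot: white, straight-sided, round, open-topped, 86 mm outside diameter, 80 mm inside, 56 mm tall, floor 18 mm thick, walls 3 mm; z is its axis, upward. A pot nested in the next sits on its floor, and so stands 18 mm higher and shows its top 18 mm. Always there, standing upright on the table.
- pot_medium_center (a point): Centre, half-way up, of the medium mixing pot: green, straight-sided, round, open-topped, 66 mm outside diameter, 60 mm inside, 56 mm tall, floor 18 mm thick, walls 3 mm; z is its axis, upward. A pot nested in the next sits on its floor, and so stands 18 mm higher and shows its top 18 mm. Starts upright on the table; may be absent.
- pot_small_center (a point): Centre, half-way up, of the small mixing pot: orange, straight-sided, round, open-topped, 48 mm outside diameter, 42 mm inside, 56 mm tall, floor 18 mm thick, walls 3 mm; z is its axis, upward. A pot nested in the next sits on its floor, and so stands 18 mm higher and shows its top 18 mm. Starts upright on the table; may be absent.
- pot_tiny_center (a point): Centre, half-way up, of the tiny mixing pot: dark blue, straight-sided, round, open-topped, 32 mm outside diameter, 26 mm inside, 56 mm tall, floor 18 mm thick, walls 3 mm; z is its axis, upward. A pot nested in the next sits on its floor, and so stands 18 mm higher and shows its top 18 mm. Starts upright on the table; may be absent.
- ink_jar_center (a point): Bystander: blue ink jar, 68 mm in diameter, 85 mm tall; a point on its axis 45 mm up.
- tub_center (a point): Bystander: white tub, 72 mm in diameter, 95 mm tall; a point on its axis 45 mm up.
- palette_knife: Bystander: palette knife about 200 mm long lying flat; its origin is under its middle, x along it from handle to blade.

How it is judged:
By the outcome, as a careful person would: the job done as asked, in the order asked, and still so for the second after the job is handed in, with the robot touching nothing.
Of rod_red, rod_yellow, rod_blue only 2 to 3 are there at a start; the rules pass over those that are not, and their reading is None.
Of pot_medium, pot_small, pot_tiny only 2 to 3 are there at a start; the rules pass over those that are not, and their reading is None.
At some moment in a run one of rod_red, rod_yellow, rod_blue, pot_medium, pot_small may be knocked a few centimetres aside while the robot is not near it.
It also fails if it takes over 210 s, if anything falls off the work surface, if the arm or the gripper's body presses on something with over 40 N, if the wrist force passes 120 N, or if a joint passes its speed limit or range.

### The arm

A 7-joint arm with a two-finger parallel gripper is mounted at the origin on the work surface. World frame = base frame: x ahead of the robot, y to its left, z up, the work surface at z = 0. Lengths are in m, angles in rad, forces in N, time in s.
With the tool pointing down it reaches from about 0.425 to 0.875 m from the base axis. Payload 4.7 kg.
Tool frame: the origin (TCP) lies midway between the tips of the shut fingers; the grasp point (between the pads) lies 19 mm behind it; z points along the fingers, y is the line along which they close (so a half turn about z gives the same grasp; the last joint's range is limited). The gripper opens to 85 mm and grips with 20 to 120 N. Pads are 22 mm wide; open, the fingers measure 114 mm over their backs; the gripper's body (76 mm by 85 mm) begins 54 mm behind the grasp point. The pads swing forward as they close: fully open they stand 13 mm farther back than shut.
Start: joints at [-1.119, 0.321, -0.07, 1.45, 0.023, 1.371, -0.057], TCP at [0.276, 0.589, 0.231] pointing down, gripper open.
Joint ranges: [-2.86, 2.86], [-0.3, 2.09], [-1.38, 1.24], [0.06, 2.45], [-1.56, 4.7], [0.09, 2.05], [-2.69, 2.69]. Speed limits (rad/s): [2.57, 2.57, 3.14, 3.14, 3.14, 3.14, 3.14].

### API

Orientations are given as a rotation vector (axis times angle).
In Python, from bench import ctrl gives the robot as it stands.
- The arm moves only by the tool drive_tool, never from a script. Its argument "commands" is a list of rows, each a list of 6 numbers: the shift along the tool's x, y, z in mm, then the turn, a rotation vector about the tool's x, y, z in rad. A call has 1 to 5 rows; each row shifts and turns the commanded pose from where the row before left it, along the tool's axes as they then stand; what a row does not reach is not made up. A row lasts 1/10 s, in which the tool goes at most 50 mm and 8.59 degrees, less where a joint would pass 70% of its speed; a pose out of reach is approached as far as the arm can. A call with a gripper value outside its range is refused whole. "grip" is the gripper command: -1 is shut, 1 is fully open, values between are in proportion, set as the call begins (left out, the last holds). The fingers move at their own pace and stop on an object; "newtons" is the grip in N (left out, the last holds). Time passes only in rows, so rows that do not move let the fingers close. It gives the time, the measured TCP pose, the force, the opening and the grip force at its end, in the units of the state.
- ctrl.observe(): the state, without advancing time (a new reading comes with each control period).
- ctrl.capture(name): name is "scene" or "top" or "wrist"; returns the picture (400x640x3 uint8, blue, green, red); there is no depth.
- ctrl.camera_params(name): a dict with "fx", "fy", "cx", "cy" (pixels), "extrinsics" (4x4, takes a point from world to camera coordinates). Camera axes: x right, y up, looking along -z (the intrinsics and any distortion apply to the point x, -y, -z); pixel columns grow to the right and rows downward; lengths in m; the calibration is good to about 2 mm. A picture is of the moment at which its call begins: read the wrist's pose just before it. camera_params takes no time and is no camera call; for the wrist camera it gives the pose at the moment of the call.
- ctrl.finish_job(): hands the job in; it is judged then, once.
The state is a dict: "clock": time; "joint_positions": joint angles; "joint_velocities": joint speeds; "joint_efforts": joint torques, N m; "ee_pos": TCP position; "tcp_rot": TCP orientation; "force": force on the tool from outside, world axes, zero at the start; "wrist_torque": the same for the moment, N m; "width": opening from 0.0 (shut) to 1.0 (fully open); "grip_force": force on a finger pad.
Only numpy, scipy, OpenCV 4.12 (cv2) and the standard library are available. Lean on these libraries where they do the work, as an engineer would, in place of code of your own. Each camera call takes 0.05 s, during which the arm holds its last target. There are 200 camera calls.

## Working session

There is one attempt and no reset: what is moved stays moved. The work goes in short steps, Python scripts to look and compute and a tool call to move; the robot and the scene stay as the last step left them, time stands still between calls to the robot, and variables do not carry over. Pictures are saved under pics/ and viewed, at most 14 in all, crops included, and the job is handed in when it is done.

Besides the shell and the picture viewer there is one more tool, called after "Request:" in YAML: its name, and indented under it one key for each argument. drive_tool: Moves the arm, as the interface text tells. Its arguments: {"type":"object","properties":{"commands":{"type":"array"},"grip":{"type":"number"},"newtons":{"type":"number"}},"required":["commands"]}

```bash
ls; mkdir -p pics; python3 - <<'E'
from bench import ctrl
import cv2,numpy as np
np.set_printoptions(precision=4,suppress=True)
for n in ["scene","top"]:
    im=ctrl.capture(n); cv2.imwrite(f"pics/{n}0.png",im); print(ctrl.camera_params(n))
print(ctrl.camera_params("wrist"));s=ctrl.observe();print(s)
E
```

```text
pics
{'fx': 437.65775703657613, 'fy': 437.65775703657613, 'cx': 315.45972643154613, 'cy': 196.27470453282666, 'extrinsics': array([[-0.1097,  0.9938, -0.0173,  0.0872],
       [-0.7593, -0.0726,  0.6467,  0.424 ],
       [ 0.6414,  0.0841,  0.7626, -1.4512],
       [ 0.    ,  0.    ,  0.    ,  1.    ]])}
{'fx': 394.4451384284282, 'fy': 394.4451384284282, 'cx': 317.14315787079, 'cy': 197.64926982133554, 'extrinsics': array([[-0.0145, -0.9997, -0.0171,  0.0067],
       [ 0.9965, -0.0159,  0.0819, -0.6367],
       [-0.0821, -0.0159,  0.9965, -1.1765],
       [ 0.    ,  0.    ,  0.    ,  1.    ]])}
{'fx': 341.5072464970213, 'fy': 341.5072464970213, 'cx': 322.432909929827, 'cy': 197.5412060520666, 'extrinsics': array([[ 0.4239,  0.9057, -0.0021, -0.6478],
       [-0.8667,  0.405 , -0.2913,  0.0389],
       [-0.263 ,  0.1253,  0.9566, -0.3796],
       [ 0.    ,  0.    ,  0.    ,  1.    ]])}
{'clock': 0.1, 'joint_positions': array([-1.1189,  0.3217, -0.0701,  1.4516,  0.0226,  1.3708, -0.0569]), 'joint_velocities': array([-0.0006, -0.0014, -0.    , -0.0013,  0.0003, -0.0004,  0.001 ]), 'joint_efforts': array([  0.    , -49.488 ,  -0.3841, -31.5212,   0.013 ,   0.0074,
        -0.    ]), 'ee_pos': array([0.2754, 0.5882, 0.2303]), 'tcp_rot': array([-0.6821, -3.0664,  0.0027]), 'force': array([ 0.9777, -0.3908, -0.2093]), 'wrist_torque': array([0.0089, 0.0149, 0.0286]), 'grip_force': 0.0, 'width': 0.9994432620134754}
```

View pics/scene0.png

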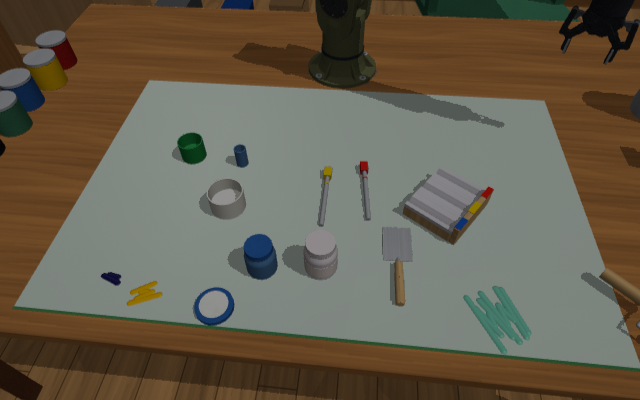

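View pics/top0.png

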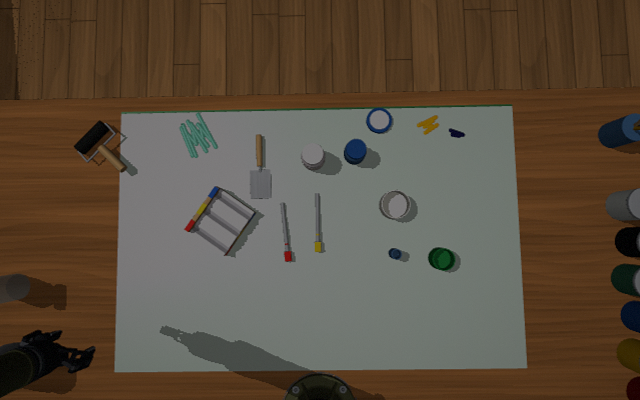

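The scene view shows yellow grip (328,172), red grip (364,167), green pot (192,148), tiny pot (241,156), white pot (227,198), and the rack stop with patches at (462,223), (475,208) and (488,194). In the top view the stop runs (187,226)-(216,190). There is no blue rod and no small pot.

```bash
cat > h.py <<'E'
from bench import ctrl
import cv2,numpy as np
from scipy.spatial.transform import Rotation as R
np.set_printoptions(precision=4,suppress=True)
HUE={'red':((0,150,90),(6,255,255)),'yellow':((20,150,90),(33,255,255)),'green':((50,120,40),(80,255,255)),'blue':((105,120,50),(125,255,255))}
def mask(im,c):
    h=cv2.cvtColor(im,cv2.COLOR_BGR2HSV); m=cv2.inRange(h,*HUE[c])
    if c=='red': m|=cv2.inRange(h,(174,150,90),(180,255,255))
    return m
def ray(P,u,v):
    E=P['extrinsics']; d=np.array([(u-P['cx'])/P['fx'],-(v-P['cy'])/P['fy'],-1])
    return -E[:3,:3].T@E[:3,3], E[:3,:3].T@d
def plane(P,u,v,z):
    o,d=ray(P,u,v); return o+d*(z-o[2])/d[2]
def tri(*obs):
    A=np.zeros((3,3));b=np.zeros(3)
    for P,u,v in obs:
        o,d=ray(P,u,v); d=d/np.linalg.norm(d); M=np.eye(3)-np.outer(d,d); A+=M;b+=M@o
    return np.linalg.solve(A,b)
def proj(P,p):
    c=P['extrinsics'][:3,:3]@p+P['extrinsics'][:3,3]
    return P['cx']+P['fx']*c[0]/-c[2], P['cy']-P['fy']*c[1]/-c[2]
def blobs(im,c,amin=8):
    n,l,s,ce=cv2.connectedComponentsWithStats(mask(im,c))
    return [(*ce[i].round(1),s[i,4]) for i in range(1,n) if s[i,4]>=amin]
def cap(n):
    P=ctrl.camera_params(n); return P,ctrl.capture(n)
def totool(target,s=None):
    "shift in tool mm from measured TCP to world target"
    s=s or ctrl.observe(); return R.from_rotvec(s['tcp_rot']).inv().apply(np.asarray(target)-s['ee_pos'])*1000
E
python3 - <<'E'
from h import *
for n in ['scene','top']:
    im=cv2.imread(f'pics/{n}0.png')
    for c in HUE: print(n,c,[tuple(map(float,b)) for b in blobs(im,c)])
P=ctrl.camera_params('top');
for k,(u,v,z) in dict(ytip=(317.5,194,.01),rtip=(283.5,204,.01),white=(396,205,.056),jar=(355,152,.085),tub=(313,157,.095),stopA=(187,227,.056),stopB=(216,190,.056),nearA=(228,253,.04),nearB=(256,214,.04)).items(): print(k,plane(P,u,v,z))
E
```

```text
scene red [(363.9, 165.4, 58.0), (486.9, 192.1, 73.0)]
scene yellow [(50.3, 76.3, 491.0), (327.7, 170.8, 65.0), (474.5, 207.3, 91.0), (143.9, 293.6, 394.0)]
scene green [(422.9, 1.6, 15.0), (503.0, 8.6, 2310.0), (12.7, 121.9, 626.0), (191.6, 147.5, 651.0), (344.5, 339.9, 911.0)]
scene blue [(236.9, 3.7, 237.0), (28.6, 95.9, 569.0), (240.8, 155.4, 202.0), (460.8, 223.2, 86.0), (260.4, 255.5, 1096.0), (115.1, 275.4, 19.0), (112.5, 279.0, 30.0), (214.5, 308.5, 490.0)]
top red [(189.4, 225.1, 54.0), (287.6, 255.7, 57.0)]
top yellow [(428.3, 124.4, 175.0), (201.2, 208.4, 54.0), (317.5, 246.5, 60.0)]
top green [(495.0, 105.0, 33.0), (398.9, 107.0, 33.0), (451.5, 106.0, 26.0), (300.5, 109.0, 28.0), (347.5, 108.0, 34.0), (207.5, 111.0, 12.0), (254.5, 110.0, 20.0), (440.9, 258.4, 300.0), (451.9, 260.4, 29.0)]
top blue [(378.7, 120.7, 179.0), (630.4, 126.6, 322.0), (355.0, 149.1, 343.0), (212.9, 192.1, 56.0), (394.2, 253.1, 51.0), (399.5, 255.4, 8.0)]
ytip [ 0.6493 -0.004   0.01  ]
rtip [0.62   0.1015 0.01  ]
white [ 0.6087 -0.2364  0.056 ]
jar [ 0.7639 -0.1165  0.085 ]
tub [0.7494 0.0062 0.095 ]
stopA [0.5529 0.3846 0.056 ]
stopB [0.662  0.2987 0.056 ]
nearA [0.4737 0.2658 0.04  ]
nearB [0.5891 0.1816 0.04  ]
```

```bash
python3 - <<'E'
from h import *
S=ctrl.camera_params('scene');T=ctrl.camera_params('top')
for k,a,b in [('rgrip',(363.9,165.4),(287.6,255.7)),('ygrip',(327.7,170.8),(317.5,246.5)),('stopR',(486.9,192.1),(189.4,225.1)),('stopY',(474.5,207.3),(201.2,208.4)),('stopB',(460.8,223.2),(212.9,192.1)),('green',(191.6,147.5),(440.9,258.4)),('tiny',(240.8,155.4),(395,253.4))]: print(k,tri((S,*a),(T,*b)))
W=ctrl.camera_params('wrist'); s=ctrl.observe()
Rt=R.from_rotvec(s['tcp_rot']).as_matrix(); o,d=ray(W,W['cx'],W['cy'])
print('Rt',Rt,'cam in tool',Rt.T@(o-s['ee_pos']),'view',Rt.T@d,'right',Rt.T@W['extrinsics'][0,:3])
print(totool([.50,.06,.25]))
E
```

```text
rgrip [0.4621 0.0895 0.0204]
ygrip [ 0.4885 -0.0018  0.0188]
stopR [0.5584 0.3765 0.0573]
stopY [0.6075 0.3421 0.0575]
stopB [0.6557 0.3072 0.0573]
green [ 0.4488 -0.3702  0.0314]
tiny [ 0.4652 -0.2334  0.0303]
Rt [[-0.9057  0.4239 -0.0007]
 [ 0.4239  0.9057 -0.0016]
 [-0.0001 -0.0017 -1.    ]] cam in tool [ 0.0734 -0.0012 -0.1428] view [-0.2913 -0.0003  0.9566] right [-0.      1.      0.0003]
[-427.3617 -383.2475  -18.9591]
```

Request:
drive_tool:
  commands:
    - [-28.5,-25.5,-1.3,0,0,0]
    - [-28.5,-25.5,-1.3,0,0,0]
    - [-28.5,-25.5,-1.3,0,0,0]
    - [-28.5,-25.5,-1.3,0,0,0]
    - [-28.5,-25.5,-1.3,0,0,0]

```text
clock: 0.6
ee_pos: [0.3509, 0.4111, 0.2374]
tcp_rot: [-0.682, -3.066, 0.001]
force: [1.5, 0.4, 1.2]
width: 1.001
grip_force: 0.0
```

Request:
drive_tool:
  commands:
    - [-28.5,-25.5,-1.3,0,0,0]
    - [-28.5,-25.5,-1.3,0,0,0]
    - [-28.5,-25.5,-1.3,0,0,0]
    - [-28.5,-25.5,-1.3,0,0,0]
    - [-28.5,-25.5,-1.3,0,0,0]

```text
clock: 1.1
ee_pos: [0.4258, 0.2353, 0.2441]
tcp_rot: [-0.682, -3.066, 0.0]
force: [0.3, 0.4, -0.1]
width: 0.999
grip_force: 0.0
```

Request:
drive_tool:
  commands:
    - [-28.5,-25.5,-1.3,0,0,0]
    - [-28.5,-25.5,-1.3,0,0,0]
    - [-28.5,-25.5,-1.3,0,0,0]
    - [-28.5,-25.5,-1.3,0,0,0]
    - [-28.5,-25.5,-1.3,0,0,0]

```text
clock: 1.6
ee_pos: [0.5008, 0.0595, 0.2507]
tcp_rot: [-0.682, -3.066, -0.0]
force: [0.4, 0.1, 0.4]
width: 1.004
grip_force: 0.0
```

Request:
drive_tool:
  commands:
    - [0,0,0,0,0,-0.13]
    - [0,0,0,0,0,-0.13]
    - [0,0,0,0,0,-0.13]
    - [0,0,0,0,0,-0.13]
    - [0,0,0,0,0,0]

```text
clock: 2.1
ee_pos: [0.5003, 0.061, 0.2504]
tcp_rot: [0.129, -3.138, 0.0]
force: [-0.1, 0.2, -0.1]
width: 0.998
grip_force: 0.0
```

```bash
python3 - <<'E'
from h import *
P,im=cap('wrist'); cv2.imwrite('pics/w1.png',im)
for c in ['red','yellow']:
    for b in blobs(im,c,40): print(c,b,plane(P,b[0],b[1],.02))
# shaft: pixels darker than slab? print
h=cv2.cvtColor(im,cv2.COLOR_BGR2HSV); print(h[200,::40])
E
```

```text
red (np.float64(351.6), np.float64(130.7), np.int32(464)) [0.462  0.0877 0.02  ]
red (np.float64(610.0), np.float64(247.7), np.int32(402)) [0.5736 0.41   0.02  ]
yellow (np.float64(266.5), np.float64(148.5), np.int32(484)) [ 0.4888 -0.0031  0.02  ]
yellow (np.float64(565.4), np.float64(285.5), np.int32(381)) [0.6281 0.3717 0.02  ]
yellow (np.float64(3.6), np.float64(377.8), np.int32(42)) [ 0.8311 -0.3489  0.02  ]
[[ 65  20 155]
 [ 64  19 107]
 [ 55  14 108]
 [ 69  16 155]
 [ 68  19 157]
 [ 67  21 158]
 [ 68  19 157]
 [ 68  19 159]
 [ 68  19 161]
 [ 70  14 162]
 [ 83   6 163]
 [ 64  18 111]
 [120   6  86]
 [120   2 162]
 [135   9 112]
 [135   3 162]]
```

View pics/w1.png

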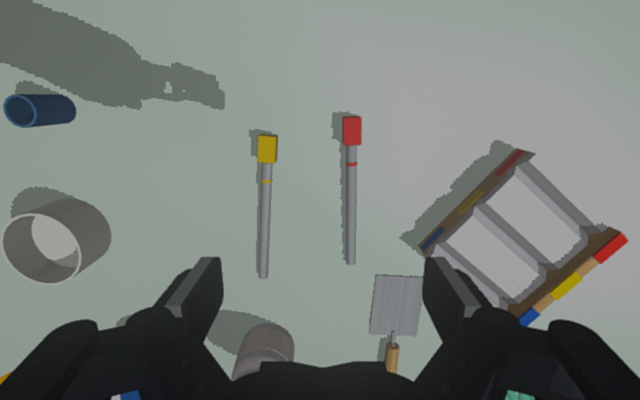

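The wrist view shows red grip (352,131) with tip (351,263), yellow grip (267,149) with tip (263,277), and stop patches at (610,240), (565,286) and (528,317). I'll take one close look at the rack next.

Request:
drive_tool:
  commands:
    - [-19,39.5,0,0,0,0]
    - [-19,39.5,0,0,0,0]
    - [-19,39.5,0,0,0,0]
    - [-19,39.5,0,0,0,0]
    - [-19,39.5,0,0,0,0]

```text
clock: 2.65
ee_pos: [0.5794, 0.2674, 0.2506]
tcp_rot: [0.124, -3.139, -0.0]
force: [1.1, 0.3, 0.3]
width: 1.0
grip_force: 0.0
```

Request:
drive_tool:
  commands:
    - [0,0,0,0,0,0]
    - [0,0,0,0,0,0]
    - [0,0,0,0,0,0]

```text
clock: 2.95
ee_pos: [0.5792, 0.2642, 0.2507]
tcp_rot: [0.124, -3.139, 0.002]
force: [-1.3, 0.3, 0.7]
width: 1.0
grip_force: 0.0
```

```bash
python3 - <<'E'
from h import *
P,im=cap('wrist'); cv2.imwrite('pics/w2.png',im)
for c in ['red','yellow','blue']:
    for b in blobs(im,c,40): print(c,b,plane(P,b[0],b[1],.056))
E
```

```text
red (np.float64(158.8), np.float64(34.9), np.int32(646)) [0.4665 0.1052 0.056 ]
red (np.float64(436.8), np.float64(159.8), np.int32(484)) [0.5594 0.3753 0.056 ]
yellow (np.float64(68.7), np.float64(56.3), np.int32(559)) [0.4912 0.0215 0.056 ]
yellow (np.float64(395.1), np.float64(203.9), np.int32(452)) [0.6086 0.3404 0.056 ]
blue (np.float64(356.7), np.float64(244.7), np.int32(390)) [0.6578 0.3056 0.056 ]
blue (np.float64(4.4), np.float64(315.3), np.int32(212)) [ 0.7789 -0.0906  0.056 ]
```

View pics/w2.png

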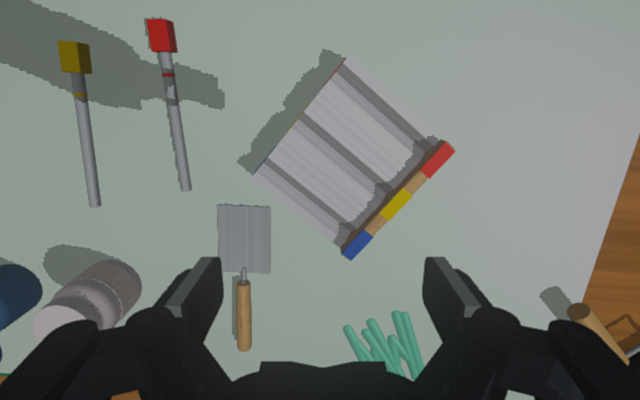

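The rack's stop patches sit at (437,160), (395,204) and (357,245), with the grooves running up-left. Both rods are in place, with tips at (186,190) and (95,206).

```bash
python3 - <<'E'
from h import *
P=ctrl.camera_params('wrist')
print('nearmid',plane(P,299,117,.035),'corners',plane(P,345,58,.04),plane(P,252,172,.04))
x=np.array([.578,.816]);print('exp',np.array([.6046,.3347])-.125*x)
for n,g,t in [('red',(.462,.0877),(186,189)),('yel',(.4888,-.0031),(95,205))]:
    tp=plane(P,*t,.008)[:2]; g=np.array(g); d=tp-g; print(n,tp,np.linalg.norm(d),np.degrees(np.arctan2(d[1],d[0])))
s=ctrl.observe();Rt=R.from_rotvec(s['tcp_rot']).as_matrix();print('tool -x yaw',np.degrees(np.arctan2(-Rt[1,0],-Rt[0,0])),s['joint_positions'])
print(totool([.462,.0877,.06]))
E
```

```text
nearmid [0.5303 0.2341 0.035 ] corners [0.4711 0.2754 0.04  ] [0.5906 0.1882 0.04  ]
exp [0.5323 0.2327]
red [0.6249 0.1052] 0.16379820640368536 6.126920995213765
yel [ 0.6533 -0.0036] 0.16452338012143922 -0.16411828515297058
tool -x yaw 4.5171868355905325 [-0.7015  0.2859  0.2901  1.4695 -0.0814  1.3981  1.2411]
[ 130.8505 -166.2341  191.1398]
```

Request:
drive_tool:
  commands:
    - [26,-33,15,0,0,0]
    - [26,-33,15,0,0,0]
    - [26,-33,15,0,0,0]
    - [26,-33,20,0,0,0]
    - [27,-34,20,0,0,0]
  grip: 0
  newtons: 60

```text
clock: 3.5
ee_pos: [0.4611, 0.0871, 0.1657]
tcp_rot: [-0.125, 3.137, 0.002]
force: [0.6, -0.2, 0.8]
width: 0.502
grip_force: 0.0
```

Request:
drive_tool:
  commands:
    - [0,0,30,0,0,-0.028]
    - [0,0,30,0,0,0]
    - [0,0,20,0,0,0]
    - [0,0,0,0,0,0]
    - [0,0,0,0,0,0]

```text
clock: 4.0
ee_pos: [0.4623, 0.0888, 0.0866]
tcp_rot: [-0.17, 3.136, 0.001]
force: [0.1, -0.7, 0.7]
width: 0.503
grip_force: 0.0
```

```bash
python3 - <<'E'
from h import *
P,im=cap('wrist'); cv2.imwrite('pics/w3.png',im)
for c in ['red']:
    for b in blobs(im,c,40): print(c,b,plane(P,b[0],b[1],.02), totool([*plane(P,b[0],b[1],.02)[:2],.003]))
E
```

```text
red (np.float64(323.9), np.float64(211.5), np.int32(1212)) [0.4614 0.0882 0.02  ] [ 1.848  -0.8924 84.2045]
red (np.float64(583.5), np.float64(268.5), np.int32(109)) [0.4832 0.2691 0.02  ] [-39.4666 176.627   84.4182]
red (np.float64(323.7), np.float64(260.5), np.int32(62)) [0.4965 0.0919 0.02  ] [-33.3677  -1.0034  84.2815]
```

View pics/w3.png

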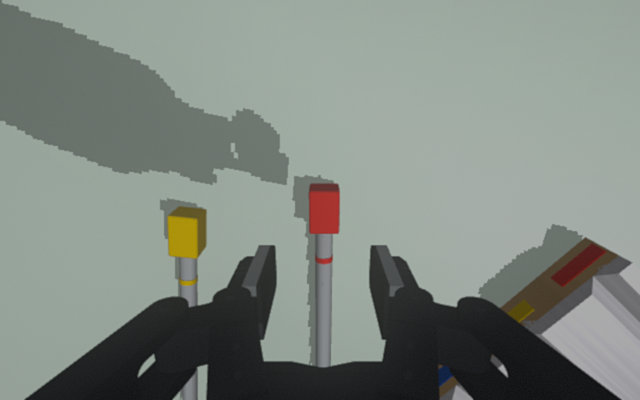

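The red grip at (324,210) is centred between the fingers, so I can go down and grasp.

Request:
drive_tool:
  commands:
    - [0,0,30,0,0,0]
    - [0,-1,30,0,0,0]
    - [0,0,23,0,0,0]
    - [0,0,0,0,0,0]

```text
clock: 4.45
ee_pos: [0.4609, 0.088, 0.0017]
tcp_rot: [0.172, -3.134, 0.002]
force: [0.4, -0.4, 0.6]
width: 0.502
grip_force: 0.0
```

Request:
drive_tool:
  commands:
    - [0,0,0,0,0,0]
    - [0,0,0,0,0,0]
    - [0,0,0,0,0,0]
    - [0,0,0,0,0,0]
    - [0,0,0,0,0,0]
  grip: -1
  newtons: 80

```text
clock: 4.95
ee_pos: [0.464, 0.0889, 0.0049]
tcp_rot: [-0.173, 3.133, 0.002]
force: [-1.6, -1.7, 7.1]
width: 0.209
grip_force: 79.5
```

Request:
drive_tool:
  commands:
    - [0,0,-10,0,0,0]
    - [0,0,-25,0,0,0]
    - [0,0,-35,0,0,0]
    - [0,0,-30,0,0,0]
    - [0,0,0,0,0,0]

```text
clock: 5.45
ee_pos: [0.4657, 0.0894, 0.1079]
tcp_rot: [-0.172, 3.128, 0.005]
force: [0.6, 0.2, -0.3]
width: 0.21
grip_force: 78.6
```

Request:
drive_tool:
  commands:
    - [0,0,0,0,0,-0.141]
    - [0,0,0,0,0,-0.141]
    - [0,0,0,0,0,-0.141]
    - [0,0,0,0,0,-0.141]
    - [0,0,0,0,0,-0.141]

```text
clock: 5.95
ee_pos: [0.4617, 0.0883, 0.1025]
tcp_rot: [1.253, -2.88, -0.0]
force: [0.3, -0.4, -1.2]
width: 0.21
grip_force: 78.6
```

Request:
drive_tool:
  commands:
    - [0,0,0,0,0,-0.14]
    - [-22,30,0,0,0,0]
    - [-22,30,0,0,0,0]
    - [-21,29,0,0,0,0]
    - [0,0,0,0,0,0]

```text
clock: 6.45
ee_pos: [0.4247, 0.1979, 0.1026]
tcp_rot: [1.455, -2.784, -0.003]
force: [0.3, 0.5, -0.5]
width: 0.21
grip_force: 78.6
```

```bash
python3 - <<'E'
from h import *
P,im=cap('scene'); T,it=cap('top')
a=im[110:260,330:510]; b=it[160:300,170:320]
cv2.imwrite('pics/c1.png',np.hstack([cv2.resize(a,(400,333)),cv2.resize(b,(357,333))]))
s=ctrl.observe();Rt=R.from_rotvec(s['tcp_rot']).as_matrix();print('yaw',np.degrees(np.arctan2(-Rt[1,0],-Rt[0,0])),s['joint_positions'],s['ee_pos'])
rb=[b for b in blobs(im,'red')]; print(rb)
print(totool([.4311,.1942,.06]))
print('red grip mask top',blobs(it,'red'))
W,iw=cap('wrist')
for b in blobs(iw,'red',40): print(b, R.from_rotvec(s['tcp_rot']).inv().apply(plane(W,b[0],b[1],s['ee_pos'][2]+.017)-s['ee_pos']))
E
```

```text
yaw 54.862851667800335 [-0.7156  0.0411  0.2386  2.05   -0.0107  1.0524  2.0564] [0.4265 0.1933 0.1025]
[(np.float64(415.1), np.float64(131.0), np.int32(17)), (np.float64(486.9), np.float64(192.1), np.int32(73))]
[-3.4382 -3.223  42.5248]
red grip mask top [(np.float64(189.4), np.float64(225.1), np.int32(53))]
(np.float64(322.2), np.float64(271.9), np.int32(2705)) [ 0.0049 -0.001  -0.017 ]
(np.float64(322.8), np.float64(338.6), np.int32(158)) [-0.0279 -0.0007 -0.017 ]
```

View pics/c1.png

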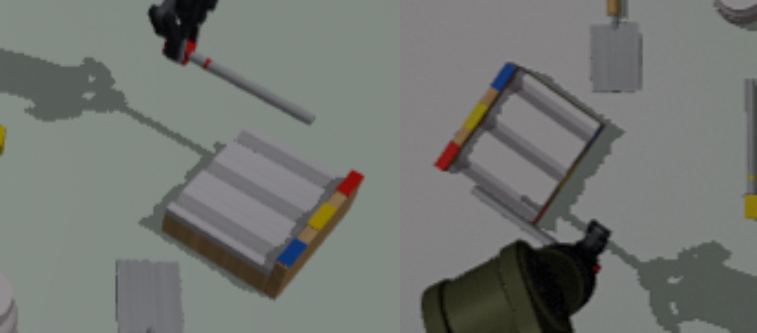

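The rod is level and parallel to the grooves. Its tip is at about scene (470,164) and top (200.5,239).

```bash
python3 - <<'E'
from h import *
S=ctrl.camera_params('scene');T=ctrl.camera_params('top')
p=tri((S,470,163.5),(T,200.7,239)); f=np.array([.5554,.3696]); x=np.array([.578,.816]);y=np.array([-.816,.578])
print(p,'along',(p[:2]-f)@x,'lat',(p[:2]-f)@y); s=ctrl.observe(); print(s['ee_pos'],'lat',(s['ee_pos'][:2]-f)@y)
E
```

```text
[0.5178 0.329  0.1061] along -0.054877764981369086 lat 0.007221913880728306
[0.427  0.1923 0.1026] lat 0.00230536606021561
```

Request:
drive_tool:
  commands:
    - [0,-3,15,0,0,0]
    - [0,0,20,0,0,0]
    - [0,0,20,0,0,0]
    - [0,0,7,0,0,0]
    - [0,0,0,0,0,0]

```text
clock: 7.1
ee_pos: [0.429, 0.1898, 0.04]
tcp_rot: [1.441, -2.789, 0.001]
force: [-1.0, -0.2, -1.0]
width: 0.207
grip_force: 78.7
```

```bash
python3 - <<'E'
from h import *
P,im=cap('scene'); T,it=cap('top'); print(ctrl.observe()['ee_pos'],ctrl.observe()['force'])
a=im[110:260,370:510]; b=it[170:270,180:290]
cv2.imwrite('pics/c2.png',np.hstack([cv2.resize(a,(420,450),interpolation=cv2.INTER_CUBIC),cv2.resize(b,(370,450),interpolation=cv2.INTER_CUBIC)]))
E
```

```text
[0.4303 0.1908 0.0414] [ 1.188  -0.2217 -0.37  ]
```

View pics/c2.png

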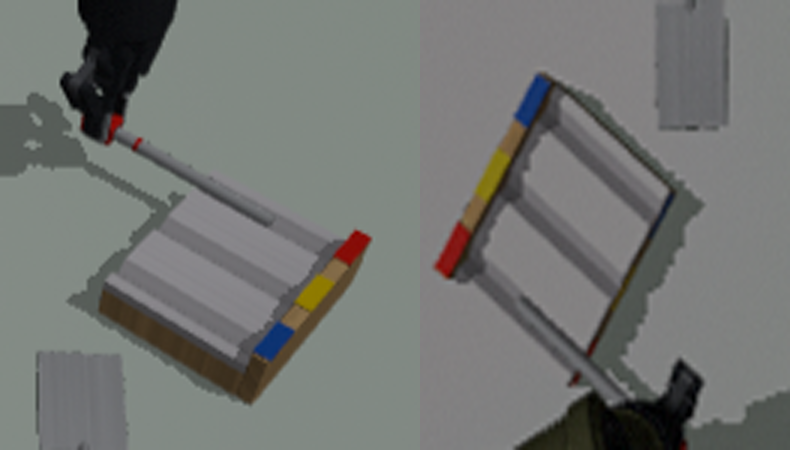

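The red rod's tip lies over the red groove, lined up in both views. I'll lower it slightly and push.

Request:
drive_tool:
  commands:
    - [-5,0,4,0,0,0]
    - [-12,0,0,0,0,0]
    - [-14,0,0,0,0,0]
    - [-14,0,0,0,0,0]
    - [0,0,0,0,0,0]

```text
clock: 7.7
ee_pos: [0.4575, 0.231, 0.0373]
tcp_rot: [-1.446, 2.785, 0.001]
force: [0.5, 0.8, -0.2]
width: 0.214
grip_force: 78.7
```

Request:
drive_tool:
  commands:
    - [-4,0,0,0,0,0]
    - [-4,0,0,0,0,0]
    - [-2,0,0,0,0,0]
    - [0,0,0,0,0,0]

```text
clock: 8.1
ee_pos: [0.4613, 0.2363, 0.0368]
tcp_rot: [-1.444, 2.79, 0.0]
force: [-1.9, -0.2, 0.5]
width: 0.208
grip_force: 78.9
```

Request:
drive_tool:
  commands:
    - [-2,0,0,0,0,0]
    - [-2,0,0,0,0,0]
    - [0,0,0,0,0,0]

```text
clock: 8.4
ee_pos: [0.462, 0.2372, 0.0361]
tcp_rot: [1.441, -2.786, 0.002]
force: [-6.1, -4.6, 4.4]
width: 0.209
grip_force: 79.2
```

Request:
drive_tool:
  commands:
    - [-2,0,0,0,0,0]
    - [-2,0,0,0,0,0]
    - [0,0,0,0,0,0]

```text
clock: 8.7
ee_pos: [0.4619, 0.2373, 0.035]
tcp_rot: [1.436, -2.78, 0.005]
force: [-11.5, -11.6, 6.5]
width: 0.209
grip_force: 79.6
```

Request:
drive_tool:
  commands:
    - [-2,0,0,0,0,0]
    - [-2,0,0,0,0,0]
    - [0,0,0,0,0,0]

```text
clock: 9.0
ee_pos: [0.4618, 0.2372, 0.0344]
tcp_rot: [1.43, -2.774, 0.008]
force: [-16.7, -18.4, 12.6]
width: 0.213
grip_force: 80.5
```

Request:
drive_tool:
  commands:
    - [4,0,0,0,0,0]
    - [0,0,0,0,0,0]

```text
clock: 9.2
ee_pos: [0.4619, 0.2372, 0.0349]
tcp_rot: [1.435, -2.781, 0.004]
force: [-10.2, -9.7, 3.4]
width: 0.209
grip_force: 79.2
```

Request:
drive_tool:
  commands:
    - [0,0,0,0,0,0]
    - [0,0,0,0,0,0]
    - [0,0,0,0,0,0]
    - [0,0,0,0,0,0]
    - [0,0,0,0,0,0]
  grip: 0

```text
clock: 9.7
ee_pos: [0.4664, 0.243, 0.0371]
tcp_rot: [-1.444, 2.789, 0.0]
force: [-0.2, 0.0, 0.0]
width: 0.5
grip_force: 0.0
```

Request:
drive_tool:
  commands:
    - [0,0,-20,0,0,0]
    - [0,0,-30,0,0,0]
    - [0,0,-40,0,0,0]
    - [0,0,-30,0,0,0]
    - [0,0,0,0,0,0]

```text
clock: 10.2
ee_pos: [0.469, 0.2444, 0.1619]
tcp_rot: [-1.44, 2.782, 0.002]
force: [0.3, 0.8, 0.4]
width: 0.498
grip_force: 0.0
```

```bash
python3 - <<'E'
from h import *
P,im=cap('wrist'); cv2.imwrite('pics/w4.png',im)
for c in ['red','yellow']:
    for b in blobs(im,c,40): print(c,b,plane(P,b[0],b[1],.0485))
x=np.array([.578,.816]);print('exp grip',np.array([.5554,.3696])-.165*x)
s=ctrl.observe();print(s['ee_pos'],totool([.4888,-.0031,.15]),s['joint_positions'])
T,it=cap('top');S,im=cap('scene')
a=im[90:290,150:510];cv2.imwrite('pics/c3.png',np.vstack([cv2.resize(im[150:260,370:510],(420,330)),]))
for c in ['yellow','green','blue']: print(c,[tuple(map(float,b)) for b in blobs(im,c,30)])
E
```

```text
red (np.float64(327.5), np.float64(176.0), np.int32(884)) [0.4591 0.2347 0.0485]
red (np.float64(326.7), np.float64(219.6), np.int32(41)) [0.4801 0.2636 0.0485]
red (np.float64(324.7), np.float64(362.3), np.int32(265)) [0.5626 0.3779 0.0485]
yellow (np.float64(258.1), np.float64(212.5), np.int32(80)) [0.5213 0.2273 0.0485]
exp grip [0.46  0.235]
[0.4676 0.2437 0.1594] [ 189.3034 -159.7768    8.7182] [-0.7467  0.1035  0.2303  1.8614 -0.0262  1.1738  2.0185]
yellow [(50.3, 76.3, 535.0), (327.7, 170.8, 65.0), (474.4, 207.3, 92.0), (143.9, 293.6, 394.0)]
green [(438.0, 8.2, 133.0), (528.2, 9.4, 1529.0), (13.0, 121.7, 656.0), (191.5, 147.5, 665.0), (343.8, 339.8, 907.0)]
blue [(236.9, 3.7, 237.0), (28.7, 95.6, 594.0), (240.7, 155.2, 209.0), (460.8, 223.2, 86.0), (260.2, 255.6, 1113.0), (112.6, 277.4, 80.0), (214.4, 308.5, 489.0)]
```

View pics/w4.png

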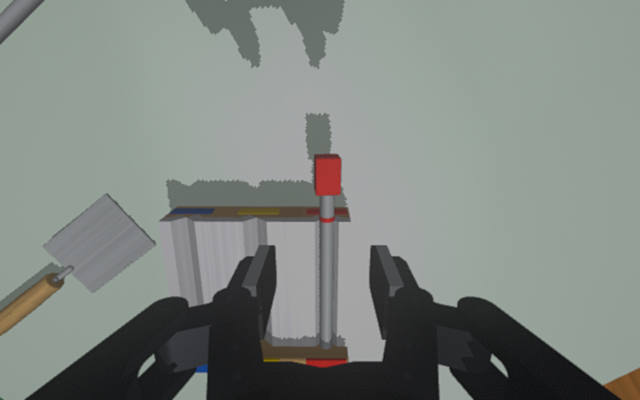

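Red is home: grip (327,176), tip against the stop at (325,350). Yellow hasn't moved, so it's next.

Request:
drive_tool:
  commands:
    - [0,0,0,0,0,0.137]
    - [0,0,0,0,0,0.137]
    - [0,0,0,0,0,0.137]
    - [0,0,0,0,0,0.137]
    - [0,0,0,0,0,0.137]

```text
clock: 10.85
ee_pos: [0.465, 0.2421, 0.1549]
tcp_rot: [0.414, -3.111, 0.002]
force: [-0.1, 0.5, -0.3]
width: 0.5
grip_force: 0.0
```

Request:
drive_tool:
  commands:
    - [0,0,0,0,0,0.137]
    - [0,0,0,0,0,0.138]
    - [-4,-40,0,0,0,0]
    - [-4,-40,0,0,0,0]
    - [-4,-40,0,0,0,0]

```text
clock: 11.35
ee_pos: [0.4763, 0.1211, 0.1551]
tcp_rot: [-0.006, -3.139, 0.002]
force: [0.9, 0.1, -0.6]
width: 0.5
grip_force: 0.0
```

Request:
drive_tool:
  commands:
    - [-4,-40,20,0,0,0]
    - [-4,-40,20,0,0,0]
    - [-1,-47,20,0,0,0]
    - [0,0,0,0,0,0]
    - [0,0,0,0,0,0]

```text
clock: 11.85
ee_pos: [0.4843, -0.0047, 0.0955]
tcp_rot: [-0.013, -3.138, 0.001]
force: [0.3, 0.9, -0.2]
width: 0.5
grip_force: 0.0
```

```bash
python3 - <<'E'
from h import *
P,im=cap('wrist'); cv2.imwrite('pics/w5.png',im)
for b in blobs(im,'yellow',40): print(b,plane(P,b[0],b[1],.02), totool([*plane(P,b[0],b[1],.02)[:2],.003]))
s=ctrl.observe();Rt=R.from_rotvec(s['tcp_rot']).as_matrix();print('yaw',np.degrees(np.arctan2(-Rt[1,0],-Rt[0,0])),s['ee_pos'])
m=mask(im,'yellow'); m[260:]=0
print(cv2.minAreaRect(cv2.findNonZero(m)))
E
```

```text
(np.float64(326.5), np.float64(215.0), np.int32(1144)) [ 0.4888 -0.0035  0.02  ] [-4.0402 -0.2646 93.2081]
(np.float64(326.5), np.float64(261.7), np.int32(62)) [ 0.5239 -0.0036  0.02  ] [-39.1075  -0.2401  93.1364]
yaw -0.3000475754384099 [ 0.485  -0.0032  0.0962]
((326.5, 224.5), (69.0, 27.0), 90.0)
```

Request:
drive_tool:
  commands:
    - [-5,0,30,0,0,0]
    - [0,0,35,0,0,0]
    - [0,0,27,0,0,0]
    - [0,0,0,0,0,0]

```text
clock: 12.3
ee_pos: [0.4875, -0.0019, 0.0021]
tcp_rot: [-0.003, -3.134, 0.002]
force: [-0.8, 0.7, 1.0]
width: 0.502
grip_force: 0.0
```

Request:
drive_tool:
  commands:
    - [0,0,0,0,0,0]
    - [0,0,0,0,0,0]
    - [0,0,0,0,0,0]
    - [0,0,0,0,0,0]
    - [0,0,0,0,0,0]
  grip: -1
  newtons: 80

```text
clock: 12.8
ee_pos: [0.4922, -0.0028, 0.0068]
tcp_rot: [0.007, 3.139, 0.002]
force: [-0.7, 1.3, 7.0]
width: 0.21
grip_force: 79.9
```

Request:
drive_tool:
  commands:
    - [0,0,-10,0,0,0]
    - [0,0,-25,0,0,0]
    - [0,0,-35,0,0,0]
    - [0,0,-30,0,0,0]
    - [0,0,-10,0,0,0]

```text
clock: 13.3
ee_pos: [0.4927, -0.0038, 0.1188]
tcp_rot: [0.008, 3.136, 0.002]
force: [0.1, 0.2, -1.1]
width: 0.208
grip_force: 79.1
```

Request:
drive_tool:
  commands:
    - [0,0,0,0,0,-0.137]
    - [0,0,0,0,0,-0.137]
    - [0,0,0,0,0,-0.137]
    - [0,0,0,0,0,-0.137]
    - [0,0,0,0,0,-0.137]

```text
clock: 13.8
ee_pos: [0.49, -0.0038, 0.1145]
tcp_rot: [1.055, -2.957, -0.0]
force: [-0.2, -0.4, -0.2]
width: 0.207
grip_force: 79.0
```

Request:
drive_tool:
  commands:
    - [0,0,0,0,0,-0.137]
    - [0,0,0,0,0,-0.138]
    - [0,0,0,0,0,0]
    - [0,0,0,0,0,0]

```text
clock: 14.2
ee_pos: [0.4903, -0.0037, 0.1148]
tcp_rot: [1.439, -2.792, -0.0]
force: [0.1, -0.1, -0.1]
width: 0.209
grip_force: 79.0
```

```bash
python3 - <<'E'
from h import *
s=ctrl.observe();Rt=R.from_rotvec(s['tcp_rot']).as_matrix();print('yaw',np.degrees(np.arctan2(-Rt[1,0],-Rt[0,0])),s['ee_pos'],s['joint_positions'])
W,iw=cap('wrist')
for b in blobs(iw,'yellow',40): print(b, Rt.T@(plane(W,b[0],b[1],s['ee_pos'][2]+.017)-s['ee_pos']))
x=np.array([.578,.816]);print(totool([*(np.array([.6046,.3347])-.215*x),.1],s))
E
```

```text
yaw 54.52945467813718 [ 0.4903 -0.0037  0.1148] [-0.4969  0.0737  0.4699  1.9957 -0.0375  1.0813  2.5121]
(np.float64(322.3), np.float64(264.2), np.int32(2995)) [ 0.0084 -0.0009 -0.017 ]
(np.float64(322.8), np.float64(334.8), np.int32(158)) [-0.026  -0.0007 -0.017 ]
[-126.9409  102.6895   14.7874]
```

Request:
drive_tool:
  commands:
    - [-25,20,0,0,0,0]
    - [-25,20,0,0,0,0]
    - [-25,21,0,0,0,0]
    - [-26,21,0,0,0,0]
    - [-26,21,0,0,0,0]

```text
clock: 14.75
ee_pos: [0.4797, 0.1609, 0.1152]
tcp_rot: [-1.441, 2.792, 0.0]
force: [1.2, -0.1, -0.8]
width: 0.208
grip_force: 79.0
```

Request:
drive_tool:
  commands:
    - [0,0,10,0,0,0]
    - [0,0,25,0,0,0]
    - [0,0,20,0,0,0]
    - [0,0,0,0,0,0]
    - [0,0,0,0,0,0]

```text
clock: 15.25
ee_pos: [0.48, 0.1591, 0.0602]
tcp_rot: [1.442, -2.79, 0.0]
force: [0.3, 0.7, -1.3]
width: 0.208
grip_force: 79.0
```

```bash
python3 - <<'E'
from h import *
P,im=cap('scene'); T,it=cap('top'); s=ctrl.observe();f=np.array([.6046,.3347]);y=np.array([-.816,.578]);x=np.array([.578,.816])
print(s['ee_pos'],s['force'],'lat',(s['ee_pos'][:2]-f)@y,'along',(s['ee_pos'][:2]-f)@x)
a=im[110:260,370:510]; b=it[170:270,180:290]
cv2.imwrite('pics/c4.png',np.hstack([cv2.resize(a,(420,450),interpolation=cv2.INTER_CUBIC),cv2.resize(b,(370,450),interpolation=cv2.INTER_CUBIC)]))
E
```

```text
[0.4809 0.1597 0.0613] [-0.0695 -0.5918 -1.2964] lat -0.00021852642370820676 along -0.21425387402956617
```

View pics/c4.png

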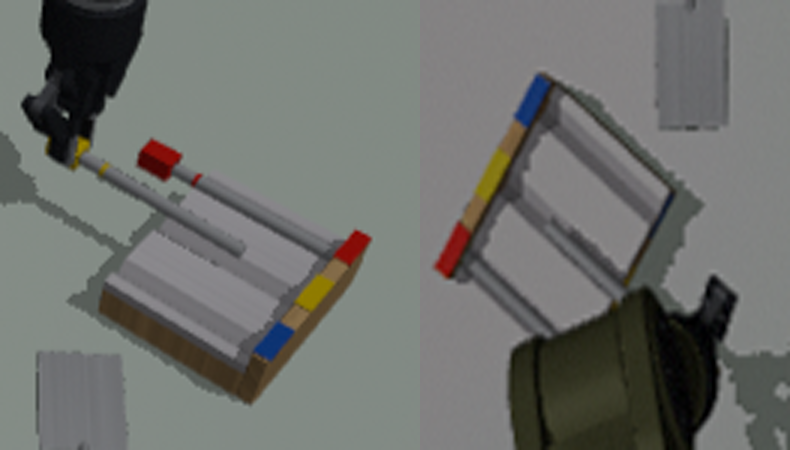

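Yellow rod lines up with the yellow groove, its tip at crop (240,250); red is still home.

Request:
drive_tool:
  commands:
    - [0,0,12,0,0,0]
    - [0,0,12,0,0,0]
    - [-14,0,0,0,0,0]
    - [-14,0,0,0,0,0]
    - [-14,0,0,0,0,0]

```text
clock: 15.85
ee_pos: [0.5035, 0.1937, 0.0354]
tcp_rot: [1.442, -2.788, -0.0]
force: [-2.7, -1.7, 0.7]
width: 0.209
grip_force: 79.5
```

Request:
drive_tool:
  commands:
    - [-4,0,0,0,0,0]
    - [-3,0,0,0,0,0]
    - [-2,0,0,0,0,0]
    - [0,0,0,0,0,0]

```text
clock: 16.25
ee_pos: [0.5094, 0.2015, 0.0362]
tcp_rot: [-1.444, 2.79, 0.0]
force: [-2.0, 0.3, 0.2]
width: 0.207
grip_force: 79.3
```

Request:
drive_tool:
  commands:
    - [-2,0,0,0,0,0]
    - [-2,0,0,0,0,0]
    - [0,0,0,0,0,0]

```text
clock: 16.55
ee_pos: [0.5106, 0.2032, 0.0358]
tcp_rot: [1.442, -2.787, 0.001]
force: [-3.8, -3.4, 1.9]
width: 0.206
grip_force: 79.4
```

Request:
drive_tool:
  commands:
    - [-2,0,0,0,0,0]
    - [-2,0,0,0,0,0]
    - [0,0,0,0,0,0]

```text
clock: 16.85
ee_pos: [0.5105, 0.2033, 0.0355]
tcp_rot: [1.437, -2.781, 0.003]
force: [-10.5, -9.6, 9.9]
width: 0.209
grip_force: 80.5
```

Request:
drive_tool:
  commands:
    - [-2,0,0,0,0,0]
    - [0,0,0,0,0,0]
    - [0,0,0,0,0,0]

```text
clock: 17.15
ee_pos: [0.5105, 0.2034, 0.0354]
tcp_rot: [1.434, -2.779, 0.003]
force: [-13.7, -13.7, 13.4]
width: 0.205
grip_force: 81.0
```

Request:
drive_tool:
  commands:
    - [4,0,0,0,0,0]
    - [0,0,0,0,0,0]

```text
clock: 17.35
ee_pos: [0.5105, 0.2033, 0.0356]
tcp_rot: [1.439, -2.785, 0.001]
force: [-7.2, -5.9, 4.4]
width: 0.207
grip_force: 79.7
```

Request:
drive_tool:
  commands:
    - [0,0,0,0,0,0]
    - [0,0,0,0,0,0]
    - [0,0,0,0,0,0]
    - [0,0,0,0,0,0]
    - [0,0,0,0,0,0]
  grip: 0

```text
clock: 17.85
ee_pos: [0.5132, 0.2065, 0.0364]
tcp_rot: [-1.444, 2.789, 0.0]
force: [0.2, -0.5, -0.2]
width: 0.497
grip_force: 0.0
```

Request:
drive_tool:
  commands:
    - [0,0,-20,0,0,0]
    - [0,0,-35,0,0,0]
    - [0,0,-45,0,0,0]
    - [0,0,-45,0,0,0]
    - [0,0,0,0,0,0]

```text
clock: 18.35
ee_pos: [0.517, 0.2079, 0.1885]
tcp_rot: [-1.438, 2.779, 0.001]
force: [0.1, 0.5, 0.5]
width: 0.5
grip_force: 0.0
```

```bash
python3 - <<'E'
from h import *
P,im=cap('wrist'); cv2.imwrite('pics/w6.png',im)
for c in ['red','yellow']:
    for b in blobs(im,c,40): print(c,b,plane(P,b[0],b[1],.0485))
x=np.array([.578,.816]);print('exp grip',np.array([.6046,.3347])-.165*x)
T,it=cap('top');S,im=cap('scene')
for c in ['green','blue']: print(c,[tuple(map(float,b)) for b in blobs(im,c,30) if b[1]>100],[tuple(map(float,b)) for b in blobs(it,c,30) if b[1]>115])
s=ctrl.observe();print(s['ee_pos'],totool([.449,-.370,.2]),s['joint_positions'])
E
```

```text
red (np.float64(398.7), np.float64(170.3), np.int32(722)) [0.4592 0.2343 0.0485]
red (np.float64(377.1), np.float64(345.5), np.int32(181)) [0.5707 0.3753 0.0485]
yellow (np.float64(327.8), np.float64(170.4), np.int32(767)) [0.5081 0.1999 0.0485]
yellow (np.float64(327.2), np.float64(210.6), np.int32(40)) [0.5292 0.2291 0.0485]
yellow (np.float64(326.2), np.float64(345.0), np.int32(480)) [0.6121 0.3456 0.0485]
exp grip [0.5092 0.2001]
green [(13.1, 121.6, 662.0), (201.3, 154.6, 684.0), (343.4, 339.8, 906.0)] [(429.2, 250.8, 317.0), (439.9, 252.5, 31.0)]
blue [(240.8, 155.2, 208.0), (460.8, 223.2, 86.0), (260.1, 255.7, 1112.0), (112.8, 277.4, 85.0), (214.5, 308.5, 488.0)] [(378.7, 120.7, 179.0), (630.5, 126.7, 344.0), (355.0, 149.4, 353.0), (212.9, 192.1, 56.0), (394.9, 253.6, 68.0)]
[0.5127 0.2063 0.181 ] [ 507.3348 -280.6627  -19.0844] [-0.717   0.145   0.3146  1.7748 -0.0477  1.2291  2.1367]
```

View pics/w6.png

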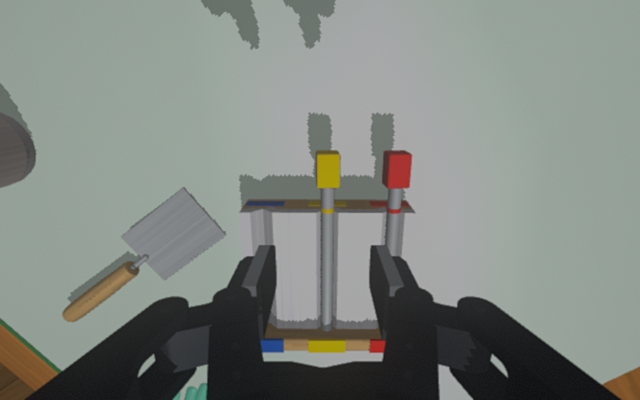

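Both rods are home, grips at (328,170) and (399,170) with tips at the stop. The green pot has been knocked to scene (201,155). I'm heading over to it.

Request:
drive_tool:
  commands:
    - [36,-21,-1.5,0,0,0]
    - [36,-21,-1.5,0,0,0]
    - [36,-21,-1.5,0,0,0]
    - [36,-21,-1.5,0,0,0]
    - [36,-21,-1.5,0,0,0]
  grip: 1

```text
clock: 19.0
ee_pos: [0.4932, -0.0029, 0.1869]
tcp_rot: [1.443, -2.787, -0.001]
force: [0.2, -0.5, -0.8]
width: 1.004
grip_force: 0.0
```

Request:
drive_tool:
  commands:
    - [36,-21,-1.5,0,0,0.143]
    - [0,0,0,0,0,0.143]
    - [0,0,0,0,0,0.143]
    - [0,0,0,0,0,0.143]
    - [0,0,0,0,0,0.143]

```text
clock: 19.5
ee_pos: [0.4899, -0.0429, 0.1883]
tcp_rot: [0.366, -3.117, 0.0]
force: [0.0, 0.1, -0.5]
width: 1.0
grip_force: 0.0
```

Request:
drive_tool:
  commands:
    - [0,0,0,0,0,0.143]
    - [0,0,0,0,0,0.143]
    - [0,0,0,0,0,0.143]
    - [0,0,0,0,0,0.143]
    - [0,0,0,0,0,0.143]

```text
clock: 20.0
ee_pos: [0.4899, -0.0428, 0.1883]
tcp_rot: [-0.747, -3.048, 0.002]
force: [-0.6, -1.0, 0.6]
width: 0.996
grip_force: 0.0
```

```bash
python3 - <<'E'
from h import *
P=ctrl.camera_params('scene');T=ctrl.camera_params('top')
g=tri((P,201.3,154.6),(T,430.2,251)); print('green',g)
s=ctrl.observe();print(s,totool([g[0],g[1],.2]))
E
```

```text
green [ 0.4708 -0.3388  0.0293]
{'clock': 20.0, 'joint_positions': array([-0.4791,  0.0006,  0.516 ,  1.9061,  0.0005,  1.2385,  1.127 ]), 'joint_velocities': array([ 0.0016, -0.0001,  0.0005, -0.0006, -0.0007, -0.0004, -1.4164]), 'joint_efforts': array([ -0.0054, -25.8797,   0.0105, -30.2924,   0.0161,   0.0188,
         1.4947]), 'ee_pos': array([ 0.4899, -0.0428,  0.1883]), 'tcp_rot': array([-0.7469, -3.0481,  0.0023]), 'force': array([-0.6114, -1.0149,  0.6407]), 'wrist_torque': array([-0.0082,  0.0444, -0.0066]), 'grip_force': 0.0, 'width': 0.9963129922830359} [-119.8871 -271.3035  -11.4862]
```

Request:
drive_tool:
  commands:
    - [-15,-34,0,0,0,0]
    - [-15,-34,0,0,0,0]
    - [-15,-34,0,0,0,0]
    - [-15,-34,0,0,0,0]
    - [-15,-34,0,0,0,0]

```text
clock: 20.5
ee_pos: [0.4788, -0.2293, 0.1885]
tcp_rot: [-0.738, -3.051, 0.0]
force: [0.8, -0.5, 0.2]
width: 0.999
grip_force: 0.0
```

Request:
drive_tool:
  commands:
    - [-15,-34,0,0,0,0]
    - [-15,-34,0,0,0,0]
    - [-15,-34,0,0,0,0]
    - [0,0,0,0,0,0]
    - [0,0,0,0,0,0]

```text
clock: 21.0
ee_pos: [0.4721, -0.34, 0.1883]
tcp_rot: [-0.742, -3.049, 0.0]
force: [0.0, 0.4, -1.5]
width: 0.998
grip_force: 0.0
```

```bash
python3 - <<'E'
from h import *
s=ctrl.observe();P,im=cap('wrist'); cv2.imwrite('pics/w7.png',im)
print(s['ee_pos'],s['joint_positions'])
for b in blobs(im,'green',200): print(b,plane(P,b[0],b[1],.03),totool([*plane(P,b[0],b[1],.03)[:2],.1],s))
m=mask(im,'green');c=max(cv2.findContours(m,0,2)[0],key=cv2.contourArea);print(cv2.boundingRect(c))
E
```

```text
[ 0.4721 -0.34    0.1883] [-0.0913  0.2504  0.7832  1.7061 -0.1828  1.2644  1.8257]
(np.float64(324.0), np.float64(178.8), np.int32(3349)) [ 0.4721 -0.34    0.03  ] [-0.3155  0.1311 88.3328]
(287, 147, 77, 76)
```

View pics/w7.png

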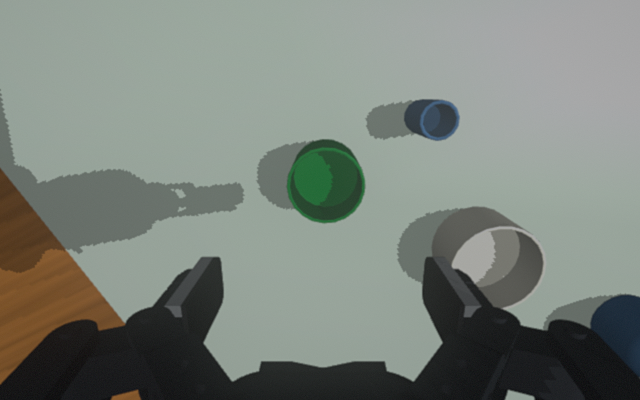

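The green rim is centred at about (326,185), the white rim at (502,266) and the tiny rim at (438,119).

```bash
python3 - <<'E'
from h import *
s=ctrl.observe();P=ctrl.camera_params('wrist');im=cv2.imread('pics/w7.png')
# green rim: bright green ring; fit ellipse on lower hull
h=cv2.cvtColor(im,cv2.COLOR_BGR2HSV)
for k,u,v in [('green',326,184.5),('white',502,266.5),('tiny',438.5,119)]:
    p=plane(P,u,v,.056); print(k,p,totool([*p[:2],.1],s))
print([np.linalg.norm(plane(P,287.5,184,.056)-plane(P,364,184,.056)),np.linalg.norm(plane(P,460,250,.056)-plane(P,543,280,.056))])
E
```

```text
green [ 0.4725 -0.3366  0.056 ] [ 1.0174  1.7559 88.5537]
white [ 0.6123 -0.2307  0.056 ] [-74.9315 159.8772  88.3327]
tiny [ 0.4656 -0.2335  0.056 ] [54.3129 90.2511 88.7278]
[np.float64(0.06370308554609412), np.float64(0.08433231808951938)]
```

Request:
drive_tool:
  commands:
    - [1,1.5,40,0,0,0]
    - [0,0,40,0,0,0]
    - [0,0,40,0,0,0]
    - [0,0,30,0,0,0]
    - [0,0,14,0,0,0]

```text
clock: 21.55
ee_pos: [0.4719, -0.3343, 0.0227]
tcp_rot: [-0.733, -3.049, -0.004]
force: [0.5, -0.1, 1.1]
width: 0.999
grip_force: 0.0
```

Request:
drive_tool:
  commands:
    - [0,0,0,0,0,0]
    - [0,0,0,0,0,0]
    - [0,0,0,0,0,0]
    - [0,0,0,0,0,0]
    - [0,0,0,0,0,0]
  grip: -1
  newtons: 40

```text
clock: 22.05
ee_pos: [0.4738, -0.3381, 0.0271]
tcp_rot: [0.738, 3.052, -0.0]
force: [-0.3, 0.2, -1.3]
width: 0.756
grip_force: 44.3
```

Request:
drive_tool:
  commands:
    - [0,0,-10,0,0,0]
    - [0,0,-30,0,0,0]
    - [0,0,-30,0,0,0]
    - [0,0,-30,0,0,0]
    - [0,0,0,0,0,0]

```text
clock: 22.55
ee_pos: [0.4757, -0.3402, 0.1315]
tcp_rot: [0.738, 3.045, -0.003]
force: [0.3, 0.1, -0.6]
width: 0.755
grip_force: 45.1
```

```bash
python3 - <<'E'
from h import *
s=ctrl.observe();P,im=cap('wrist'); cv2.imwrite('pics/w8.png',im)
print(s['ee_pos'],s['joint_positions'],totool([.612,-.231,.124],s))
E
```

```text
[ 0.4757 -0.3402  0.1315] [-0.0759  0.3042  0.7712  1.7736 -0.2334  1.148   1.8626] [-71.1425 159.4341   8.2502]
```

View pics/w8.png

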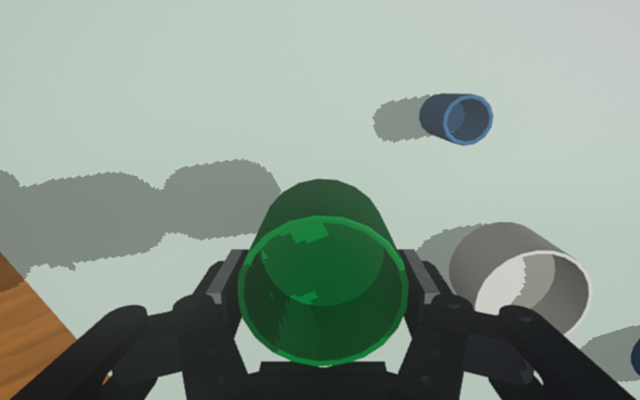

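```bash
python3 - <<'E'
from h import *
s=ctrl.observe();P=ctrl.camera_params('wrist')
p=plane(P,323,290,s['ee_pos'][2]+.029);w=plane(P,531.5,293,.056)
print(p,w,'diam',np.linalg.norm(plane(P,240,290,s['ee_pos'][2]+.029)-plane(P,407,290,s['ee_pos'][2]+.029)))
Rt=R.from_rotvec(s['tcp_rot']);print('pot in tool',Rt.inv().apply(p-s['ee_pos'])*1000, 'shift',Rt.inv().apply([*(w-p)[:2],0])*1000)
E
```

```text
[ 0.4722 -0.3389  0.1581] [ 0.6012 -0.2353  0.056 ] diam 0.06337855601884569
pot in tool [  2.0374  -0.9773 -29.0119] shift [-67.2981 151.1119   0.4587]
```

Request:
drive_tool:
  commands:
    - [-26,31,0,0,0,0]
    - [-26,31,0,0,0,0]
    - [-26,31,0,0,0,0]
    - [-26,31,0,0,0,0]
    - [-26,31,0,0,0,0]

```text
clock: 23.1
ee_pos: [0.6603, -0.2581, 0.1246]
tcp_rot: [-0.738, -3.051, -0.001]
force: [0.6, -0.9, -0.8]
width: 0.754
grip_force: 45.1
```

Request:
drive_tool:
  commands:
    - [0,0,0,0,0,0]
    - [0,0,0,0,0,0]
    - [0,0,0,0,0,0]

```text
clock: 23.4
ee_pos: [0.6579, -0.2606, 0.1253]
tcp_rot: [-0.741, -3.051, 0.001]
force: [-0.1, -0.5, -1.0]
width: 0.753
grip_force: 45.1
```

```bash
python3 - <<'E'
from h import *
s=ctrl.observe();P,im=cap('wrist'); cv2.imwrite('pics/w9.png',im)
print(s['ee_pos'],s['joint_positions'])
T,it=cap('top'); S,isc=cap('scene')
k=lambda a,w,h:cv2.resize(a,(w,h),interpolation=cv2.INTER_CUBIC)
cv2.imwrite('pics/w9c.png',np.hstack([im[60:360,160:480],k(it[180:230,370:420],300,300)]))
E
```

```text
[ 0.6579 -0.2606  0.1253] [-0.1243  0.5786  0.6709  1.435  -0.3641  1.2564  1.6743]
```

View pics/w9c.png

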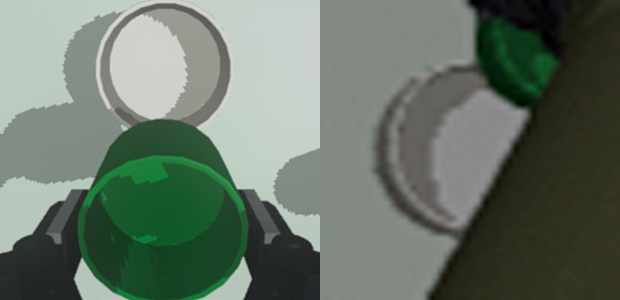

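The white rim is centred at about (324,126) full-frame, the held green rim at (323,288).

```bash
python3 - <<'E'
from h import *
s=ctrl.observe();P=ctrl.camera_params('wrist');Rt=R.from_rotvec(s['tcp_rot']).inv()
zr=s['ee_pos'][2]+.029
p=plane(P,323,288,zr);w=plane(P,324,126,.056)
print(p,w,'diams',np.linalg.norm(plane(P,257,126,.056)-plane(P,391,126,.056)),np.linalg.norm(plane(P,238,288,zr)-plane(P,408,288,zr)))
print('pot in tool',Rt.apply(p-s['ee_pos'])*1000,'shift',Rt.apply([*(w-p)[:2],0])*1000)
E
```

```text
[ 0.6554 -0.2603  0.1554] [ 0.61  -0.236  0.056] diams 0.08219356285463603 0.06441050461418138
pot in tool [  2.8763  -0.9764 -28.9991] shift [51.4653  0.7046  0.0146]
```

Request:
drive_tool:
  commands:
    - [17,0,0,0,0,0]
    - [17,0,0,0,0,0]
    - [17,0.5,0,0,0,0]
    - [0,0,0,0,0,0]
    - [0,0,0,0,0,0]

```text
clock: 24.05
ee_pos: [0.6146, -0.236, 0.1269]
tcp_rot: [0.74, 3.052, 0.001]
force: [0.6, 0.3, -2.1]
width: 0.755
grip_force: 45.1
```

Request:
drive_tool:
  commands:
    - [0,0,20,0,0,0]
    - [0,0,15,0,0,0]
    - [0,0,10,0,0,0]
    - [0,0,0,0,0,0]

```text
clock: 24.45
ee_pos: [0.6135, -0.2354, 0.079]
tcp_rot: [-0.738, -3.05, 0.0]
force: [-0.8, 0.5, -1.0]
width: 0.753
grip_force: 45.0
```

Request:
drive_tool:
  commands:
    - [0,0,8,0,0,0]
    - [0,0,8,0,0,0]
    - [0,0,6,0,0,0]
    - [0,0,0,0,0,0]

```text
clock: 24.85
ee_pos: [0.614, -0.2353, 0.0581]
tcp_rot: [-0.738, -3.052, -0.0]
force: [0.0, 0.9, -2.5]
width: 0.755
grip_force: 45.1
```

```bash
python3 - <<'E'
from h import *
s=ctrl.observe();print(s['ee_pos'],s['force'],s['wrist_torque'],s['joint_positions'])
E
```

```text
[ 0.614  -0.2353  0.0581] [ 0.0286  0.9435 -2.5221] [-0.0115  0.0522  0.0047] [-0.174   0.5397  0.6605  1.6351 -0.3626  1.0943  1.6827]
```

Request:
drive_tool:
  commands:
    - [0,0,3,0,0,0]
    - [0,0,0,0,0,0]

```text
clock: 25.05
ee_pos: [0.6146, -0.2356, 0.0562]
tcp_rot: [0.739, 3.054, 0.0]
force: [-0.8, 0.8, -1.6]
width: 0.753
grip_force: 45.1
```

Request:
drive_tool:
  commands:
    - [0,0,0,0,0,0]
    - [0,0,0,0,0,0]
    - [0,0,0,0,0,0]
    - [0,0,0,0,0,0]
    - [0,0,0,0,0,0]
  grip: 1

```text
clock: 25.55
ee_pos: [0.6148, -0.2357, 0.0564]
tcp_rot: [0.739, 3.053, 0.0]
force: [0.0, -0.1, -0.5]
width: 1.001
grip_force: 0.0
```

Request:
drive_tool:
  commands:
    - [0,0,-20,0,0,0]
    - [0,0,-35,0,0,0]
    - [0,0,-40,0,0,0]
    - [0,0,-40,0,0,0]
    - [0,0,0,0,0,0]

```text
clock: 26.05
ee_pos: [0.6176, -0.2377, 0.1981]
tcp_rot: [0.737, 3.043, -0.001]
force: [0.6, -0.2, 0.8]
width: 1.001
grip_force: 0.0
```

```bash
python3 - <<'E'
from h import *
s=ctrl.observe();P,im=cap('wrist'); cv2.imwrite('pics/w10.png',im)
g=max(blobs(im,'green',200),key=lambda b:b[2]);print('green',g,plane(P,g[0],g[1],.07))
m=mask(im,'green');c=max(cv2.findContours(m,0,2)[0],key=cv2.contourArea);print(cv2.boundingRect(c),cv2.fitEllipse(c))
S,isc=cap('scene');T,it=cap('top')
gs=[b for b in blobs(isc,'green',100) if 130<b[1]<300];gt=[b for b in blobs(it,'green',100) if b[1]>150];print(gs,gt)
if gs and gt: print(tri((S,*gs[0][:2]),(T,*gt[0][:2])))
bs=[b for b in blobs(isc,'blue',100) if 130<b[1]<180];bt=[b for b in blobs(it,'blue',20) if 230<b[1]];print(bs,bt)
print(s['ee_pos'],totool([.4656,-.2335,.19],s))
E
```

```text
green (np.float64(321.2), np.float64(175.5), np.int32(3604)) [ 0.6094 -0.2356  0.07  ]
(283, 143, 80, 77) ((322.725341796875, 181.00047302246094), (76.91513061523438, 79.20768737792969), 84.34725952148438)
[(np.float64(223.8), np.float64(189.6), np.int32(621))] [(np.float64(394.1), np.float64(204.7), np.int32(288))]
[ 0.6103 -0.2337  0.059 ]
[(np.float64(240.7), np.float64(155.2), np.int32(210))] []
[ 0.6176 -0.2377  0.1981] [137.1878 -65.8518   6.5061]
```

View pics/w10.png

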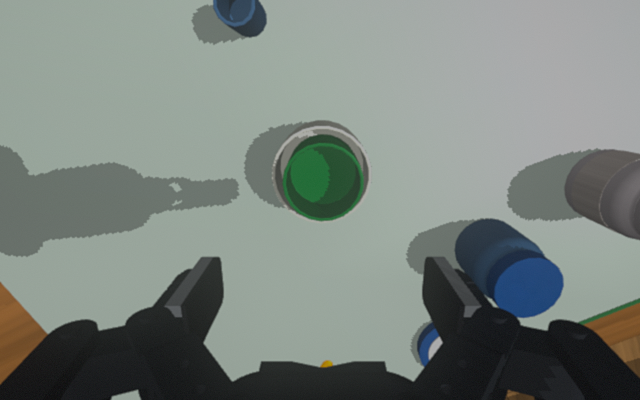

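The green pot sits upright in the white one, its rim centred at (323,181). Next is the tiny pot, working from numbers only.

Request:
drive_tool:
  commands:
    - [27,-13,0,0,0,0]
    - [27,-13,0,0,0,0]
    - [27,-13,0,0,0,0]
    - [28,-13,0,0,0,0]
    - [28,-14,0,0,0,0]
  grip: 0.4

```text
clock: 26.7
ee_pos: [0.4604, -0.2309, 0.1892]
tcp_rot: [-0.737, -3.05, 0.001]
force: [0.2, 0.4, 0.9]
width: 0.703
grip_force: 0.0
```

Request:
drive_tool:
  commands:
    - [0,0,20,0,0,0]
    - [0,0,30,0,0,0]
    - [0,0,0,0,0,0]
    - [0,0,0,0,0,0]

```text
clock: 27.1
ee_pos: [0.4617, -0.2314, 0.1404]
tcp_rot: [-0.738, -3.051, 0.001]
force: [-0.1, -0.9, 0.7]
width: 0.704
grip_force: 0.0
```

```bash
cat >> h.py <<'E'
def rim(im,c,roi,z,P,lo=None):
    "ellipse of the biggest colour blob in roi (x0,y0,x1,y1), its two ends along image y and the blob centre"
    m=mask(im,c); k=np.zeros_like(m); x0,y0,x1,y1=roi; k[y0:y1,x0:x1]=m[y0:y1,x0:x1]
    k=cv2.morphologyEx(k,cv2.MORPH_CLOSE,np.ones((5,5)))
    t=max(cv2.findContours(k,0,2)[0],key=cv2.contourArea); return cv2.boundingRect(t),cv2.fitEllipse(cv2.convexHull(t)),t
E
python3 - <<'E'
from h import *
HUE['blue']=((100,80,30),(130,255,255))
s=ctrl.observe();P,im=cap('wrist'); cv2.imwrite('pics/w11.png',im)
b,e,t=rim(im,'blue',(200,60,450,300),.056,P);print(b,e)
h=cv2.cvtColor(im,cv2.COLOR_BGR2HSV);cx=int(b[0]+b[2]/2)
print(h[b[1]-4:b[1]+b[3]+4:3,cx].tolist())
print(s['ee_pos'])
# bottom (near) rim edge is the outer rim: image-bottom end
for z in(.056,.028):print(z,plane(P,b[0]+b[2]/2,b[1]+b[3]/2,z),totool([*plane(P,b[0]+b[2]/2,b[1]+b[3]/2,z)[:2],.03],s))
E
```

```text
(302, 177, 43, 54) ((324.20904541015625, 204.72714233398438), (42.85940170288086, 55.04564666748047), 10.980680465698242)
[[101, 51, 85], [104, 68, 75], [103, 72, 74], [104, 72, 74], [104, 72, 74], [104, 67, 72], [105, 115, 122], [105, 91, 92], [105, 92, 89], [105, 94, 87], [105, 90, 88], [105, 95, 89], [104, 96, 88], [103, 67, 72], [102, 72, 71], [104, 67, 72], [102, 72, 71], [103, 72, 74], [105, 77, 73], [106, 120, 119], [65, 20, 167]]
[ 0.4617 -0.2314  0.1404]
0.056 [ 0.4617 -0.232   0.056 ] [ -0.5733  -0.4709 110.3865]
0.028 [ 0.4697 -0.2361  0.028 ] [ -9.5943  -0.4229 110.3616]
```

Request:
drive_tool:
  commands:
    - [-5,-0.5,30,0,0,0]
    - [0,0,35,0,0,0]
    - [0,0,30,0,0,0]
    - [0,0,12,0,0,0]
    - [0,0,0,0,0,0]

```text
clock: 27.65
ee_pos: [0.4663, -0.2343, 0.0336]
tcp_rot: [-0.738, -3.051, 0.001]
force: [-0.5, 0.4, -0.1]
width: 0.698
grip_force: 0.0
```

Request:
drive_tool:
  commands:
    - [0,0,0,0,0,0]
    - [0,0,0,0,0,0]
    - [0,0,0,0,0,0]
    - [0,0,0,0,0,0]
    - [0,0,0,0,0,0]
  grip: -1
  newtons: 40

```text
clock: 28.15
ee_pos: [0.4685, -0.2351, 0.0363]
tcp_rot: [0.738, 3.05, 0.001]
force: [-1.6, 0.4, 6.7]
width: 0.368
grip_force: 39.5
```

Request:
drive_tool:
  commands:
    - [0,0,-10,0,0,0]
    - [0,0,-30,0,0,0]
    - [0,0,-40,0,0,0]
    - [0,0,-40,0,0,0]
    - [0,0,0,0,0,0]

```text
clock: 28.65
ee_pos: [0.4701, -0.2364, 0.1604]
tcp_rot: [0.737, 3.043, 0.001]
force: [-0.3, -0.0, -0.4]
width: 0.362
grip_force: 39.9
```

```bash
python3 - <<'E'
from h import *
HUE['blue']=((100,80,30),(130,255,255))
s=ctrl.observe();P,im=cap('wrist'); cv2.imwrite('pics/w12.png',im)
b,e,t=rim(im,'blue',(200,60,450,400),.056,P);print(b,e)
h=cv2.cvtColor(im,cv2.COLOR_BGR2HSV);cx=int(b[0]+b[2]/2)
print([(b[1]-4+3*i,*v) for i,v in enumerate(h[b[1]-4:b[1]+b[3]+4:3,cx].tolist())])
print(s['ee_pos'],totool([.611,-.2355,.16],s))
E
```

```text
(284, 202, 78, 108) ((323.29632568359375, 257.9494323730469), (80.410400390625, 107.04690551757812), 1.3012490272521973)
[(198, 65, 19, 177), (201, 105, 75, 75), (204, 104, 74, 76), (207, 105, 78, 78), (210, 104, 77, 76), (213, 103, 81, 76), (216, 104, 81, 76), (219, 102, 75, 75), (222, 103, 86, 74), (225, 104, 83, 74), (228, 106, 84, 76), (231, 104, 87, 73), (234, 104, 89, 72), (237, 104, 87, 73), (240, 106, 85, 69), (243, 105, 124, 125), (246, 106, 120, 119), (249, 106, 106, 87), (252, 105, 111, 87), (255, 105, 112, 89), (258, 106, 117, 87), (261, 105, 116, 86), (264, 103, 102, 65), (267, 105, 94, 65), (270, 104, 99, 67), (273, 103, 104, 66), (276, 104, 112, 64), (279, 104, 102, 65), (282, 105, 102, 65), (285, 104, 97, 66), (288, 106, 93, 66), (291, 104, 98, 65), (294, 106, 99, 67), (297, 104, 103, 67), (300, 104, 102, 65), (303, 105, 94, 65), (306, 103, 114, 85), (309, 105, 101, 83), (312, 67, 20, 115)]
[ 0.4701 -0.2364  0.1604] [-124.8478   65.2066    1.8697]
```

```bash
python3 - <<'E'
from h import *
s=ctrl.observe();P=ctrl.camera_params('wrist');Rt=R.from_rotvec(s['tcp_rot']).inv()
p=plane(P,323,276,s['ee_pos'][2]+.021);print(p,Rt.apply(p-s['ee_pos'])*1000,'shift',Rt.apply(np.array([.611,-.236,0])-[*p[:2],0])*1000)
E
```

```text
[ 0.4651 -0.2346  0.1786] [  3.4266  -0.9514 -21.0246] shift [-130.4077   65.4479    0.9937]
```

Go 60 mm past the target first (tool −x) for one check look.

Request:
drive_tool:
  commands:
    - [-38,13,0,0,0,0]
    - [-38,13,0,0,0,0]
    - [-38,13,0,0,0,0]
    - [-38,13,0,0,0,0]
    - [-38,13,0,0,0,0]

```text
clock: 29.2
ee_pos: [0.6662, -0.263, 0.1523]
tcp_rot: [-0.738, -3.051, -0.001]
force: [0.5, -0.8, 0.7]
width: 0.364
grip_force: 39.9
```

Request:
drive_tool:
  commands:
    - [0,0,0,0,0,0]
    - [0,0,0,0,0,0]
    - [0,0,0,0,0,0]

```text
clock: 29.5
ee_pos: [0.6639, -0.2639, 0.1535]
tcp_rot: [-0.74, -3.051, 0.0]
force: [-0.2, -0.5, -1.0]
width: 0.365
grip_force: 39.9
```

```bash
python3 - <<'E'
from h import *
s=ctrl.observe();P,im=cap('wrist'); cv2.imwrite('pics/w13.png',im)
b,e,t=rim(im,'green',(150,0,500,300),.074,P);print(b,e)
p=plane(P,b[0]+b[2]/2,b[1]+b[3]/2,.074);Rt=R.from_rotvec(s['tcp_rot']).inv()
q=Rt.apply(p-s['ee_pos'])*1000;print(p,'green in tool',q,'shift',q-np.array([3.4,-1,0]),s['ee_pos'])
print('width mm',np.linalg.norm(plane(P,b[0],150,.074)-plane(P,b[0]+b[2],150,.074)))
E
```

```text
(276, 68, 102, 104) ((326.82159423828125, 119.73762512207031), (101.58306884765625, 103.21357727050781), 7.800533294677734)
[ 0.6136 -0.2362  0.074 ] green in tool [57.2541  1.6322 79.5918] shift [53.8541  2.6322 79.5918] [ 0.6639 -0.2639  0.1535]
width mm 0.06659088215117201
```

Request:
drive_tool:
  commands:
    - [18,1,0,0,0,0]
    - [18,1,0,0,0,0]
    - [18,0.5,0,0,0,0]
    - [0,0,0,0,0,0]
    - [0,0,20,0,0,0]

```text
clock: 30.05
ee_pos: [0.6202, -0.2374, 0.1379]
tcp_rot: [0.737, 3.046, 0.002]
force: [0.9, -0.4, -0.6]
width: 0.364
grip_force: 39.9
```

Request:
drive_tool:
  commands:
    - [0,0,20,0,0,0]
    - [0,0,15,0,0,0]
    - [0,0,12,0,0,0]
    - [0,0,10,0,0,0]
    - [0,0,0,0,0,0]

```text
clock: 30.55
ee_pos: [0.6178, -0.2364, 0.0758]
tcp_rot: [-0.738, -3.051, -0.0]
force: [-0.9, 0.7, -0.3]
width: 0.371
grip_force: 39.9
```

Request:
drive_tool:
  commands:
    - [0,0,0,0,0,0]
    - [0,0,0,0,0,0]

```text
clock: 30.75
ee_pos: [0.6192, -0.237, 0.0782]
tcp_rot: [0.739, 3.052, -0.0]
force: [-0.1, 0.1, -0.3]
width: 0.366
grip_force: 39.9
```

Request:
drive_tool:
  commands:
    - [0,0,0,0,0,0]
    - [0,0,0,0,0,0]
    - [0,0,0,0,0,0]
    - [0,0,0,0,0,0]
    - [0,0,0,0,0,0]
  grip: 0.3

```text
clock: 31.25
ee_pos: [0.6187, -0.2366, 0.0774]
tcp_rot: [0.739, 3.053, 0.0]
force: [0.6, 0.1, -0.5]
width: 0.65
grip_force: 0.0
```

Request:
drive_tool:
  commands:
    - [0,0,-20,0,0,0]
    - [0,0,-35,0,0,0]
    - [0,0,-40,0,0,0]
    - [0,0,-40,0,0,0]
    - [0,0,0,0,0,0]

```text
clock: 31.75
ee_pos: [0.6214, -0.2386, 0.219]
tcp_rot: [0.737, 3.043, -0.001]
force: [0.4, -0.5, 1.0]
width: 0.651
grip_force: 0.0
```

```bash
python3 - <<'E'
from h import *
HUE['blue']=((98,60,30),(130,255,255))
s=ctrl.observe();P,im=cap('wrist'); cv2.imwrite('pics/w14.png',im);Rt=R.from_rotvec(s['tcp_rot']).inv()
bg,_,_=rim(im,'green',(150,0,500,300),.074,P)
bt,e,_=rim(im,'blue',(bg[0]-10,bg[1]-10,bg[0]+bg[2]+10,bg[1]+bg[3]+40),.09,P);print(bg,bt,e)
w=lambda b,z:np.linalg.norm(plane(P,b[0],180,z)-plane(P,b[0]+b[2],180,z))
print('widths',w(bg,.074),w(bt,.092),w(bt,.11))
for n in['scene','top']:
    p,i=cap(n);cv2.imwrite(f'pics/{n}9.png',i);
    for c in['red','yellow','green','blue']: print(n,c,[tuple(map(float,b)) for b in blobs(i,c,20) if 115<b[1]<265 and 150<b[0]<520])
print(s['ee_pos'])
E
```

```text
(284, 135, 76, 73) (305, 150, 38, 49) ((323.3801574707031, 174.65020751953125), (38.600765228271484, 47.99556350708008), 176.31187438964844)
widths 0.06592077343146803 0.03089396184402028 0.028826883552512016
scene red [(423.7, 161.1, 66.0), (486.9, 192.2, 74.0)]
scene yellow [(410.0, 173.8, 73.0), (474.5, 207.3, 91.0)]
scene green [(225.8, 192.2, 331.0)]
scene blue [(222.7, 186.4, 220.0), (460.8, 223.1, 92.0), (259.8, 256.3, 1226.0)]
top red [(189.4, 225.1, 53.0), (237.1, 258.3, 61.0)]
top yellow [(428.3, 124.5, 177.0), (201.4, 208.3, 56.0), (248.7, 241.5, 62.0)]
top green [(393.8, 205.7, 189.0)]
top blue [(378.4, 121.0, 231.0), (455.9, 133.2, 86.0), (354.9, 151.0, 446.0), (213.0, 191.9, 63.0), (396.1, 202.1, 116.0)]
[ 0.6214 -0.2386  0.219 ]
```

```bash
python3 - <<'E'
from h import *
S=ctrl.camera_params('scene');T=ctrl.camera_params('top')
r=tri((S,423.7,161.1),(T,237.1,258.3));y=tri((S,410,173.8),(T,248.7,241.5));print(r,y)
t=tri((S,222.7,186.4),(T,395,202.5));print('tiny',t)
if np.hypot(*(r[:2]-[.460,.235]))<.006 and np.hypot(*(y[:2]-[.509,.200]))<.006: print(ctrl.finish_job())
E
```

```text
[0.458  0.2376 0.0458] [0.5073 0.2022 0.0478]
tiny [ 0.6155 -0.2327  0.0763]
the job is handed in; nothing more can be done
None
```

I handed the job in: the red and yellow rods lie in their own grooves with tips at the end stop, and the tiny pot is nested in the medium one inside the large white pot. There was no blue rod or small pot, and I left the ink jar, tub and palette knife alone.

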